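# Put the card boxes away in the cabinet door tray

### The arm

A 6-joint arm with a two-finger parallel gripper is mounted at the origin on the work surface. World frame = base frame: x ahead of the robot, y to its left, z up, the work surface at z = 0. Lengths are in m, angles in rad, forces in N, time in s.
With the tool pointing down it reaches from about 0.35 to 0.85 m from the base axis. Payload 8.1 kg.
Tool frame: the origin (TCP) lies on the mounting face of the last link; the fingertips stand 186 mm ahead of it and the grasp point (between the pads) lies 167 mm ahead of it; z points along the fingers, y is the line along which they close (so a half turn about z gives the same grasp; the last joint's range is limited). The gripper opens to 93 mm and grips with 3 to 60 N. Pads are 15 mm wide; open, the fingers measure 128 mm over their backs; the gripper's body (75 mm by 188 mm) begins 65 mm behind the grasp point.
Start: joints at [-1.425, 0.13, 1.488, -0, 1.523, -0.085], TCP at [0.137, -0.584, 0.405] pointing down, gripper open.
Joint ranges: [-2.96, 2.96], [-0.89, 2.26], [0.02, 2.5], [-1.34, 4.48], [0, 2.73], [-2.66, 2.66]. Speed limits (rad/s): [2.39, 2.39, 2.79, 3.14, 3.14, 3.14].

### API

Orientations are given as a rotation vector (axis times angle).
In Python, from plant import read_state, read_camera, camera_params, close_job gives the robot as it stands. The module is installed in compiled form; this text tells all that it offers.
- The arm moves only by the tool servo_tool, never from a script. Its argument "increments" is a list of rows, each an object with "slide": the shift along the tool's x, y, z in mm, a list of three; "dr": the turn, a rotation vector about the tool's x, y, z in rad, a list of three; "jaw": the closure, from 0 (fully open) to 1 (shut). In form: [{"slide": [x, y, z], "dr": [ax, ay, az], "jaw": jaw}, ...]. A call has 1 to 20 rows; each row is the pose to reach, as a shift and turn from the pose commanded when the call began, along the tool's axes at that moment; what a row does not reach only later rows make up. A row lasts 1/10 s, in which the tool goes at most 50 mm and 8.59 degrees, less where a joint would pass 70% of its speed; a pose out of reach is approached as far as the arm can. A call with a gripper value outside its range is refused whole. The fingers move at their own pace and stop on an object; "force" is the grip in N (left out, the last holds). Time passes only in rows, so rows that repeat a pose let the fingers close. It gives the time, the measured TCP pose, the force, the opening and the grip force at its end, in the units of the state.
- read_state(): the state, without advancing time (a new reading comes with each control period).
- read_camera(name): name is "side" or "top"; returns (picture, depth): 420x560x3 uint8, red, green, blue; 420x560 float32, m along the optical axis (not along the pixel's ray), 0 where there is no reading.
- camera_params(name): a dict with "fx", "fy", "cx", "cy" (pixels), "k1" (the pictures are not rectified: a ray, as slopes to the right and down, at radius r is drawn at 1 + k1 r^2 times it, then the intrinsics apply), "rvec" (rotation vector, rad) and "tvec" (3), from world to camera coordinates, as OpenCV has them. Camera axes: x right, y down, z forward; pixel columns grow to the right and rows downward; lengths in m; the calibration is good to about 2 mm. A picture is of the moment at which its call begins. camera_params takes no time and is no camera call.
- close_job(): hands the job in; it is judged then, once.
The state is a dict: "t": time; "q": joint angles; "dq": joint speeds; "joint_torque": joint torques, N m; "tool_pos": TCP position; "orientation": TCP orientation; "force": force on the tool from outside, world axes, zero at the start; "wrist_torque": the same for the moment, N m; "opening": finger opening in m; "gripper_force": force on a finger pad.
Only numpy, scipy, OpenCV 4.12 (cv2) and the standard library are available. Lean on these libraries where they do the work, as an engineer would, in place of code of your own. Each camera call takes 0.05 s, during which the arm holds its last target. There are 200 camera calls.

### The job

Open the little stationery cabinet, whose thumb lever, pressed down, lifts the latch bar out of its catch, and swing the door wide open, square to the cabinet's front or beyond. Then lower the sleeved pile of two card boxes into the snug tray on the inside of the door, until it stands flat on the tray's floor within the walls, and leave the door standing open. Do not disturb the pen pot, the book or the mug.

Things in the scene. Friction and masses are not known exactly. Their poses are not given: they have to be found in the camera images.
- cabinet: Fixed brown wooden desk-top cabinet, 220 deep (its x, front to back) x 300 wide (y) x 267 mm high; origin under its centre. Front face at x = -110 mm, with a flush door hinged at the left seen from the robot. The top board (underside 245 mm up) projects 30 mm over the door, so the thumb lever 100 mm below it is reached only by a tool leaning back from the door by 25 to 45 degrees.
- door (a joint): Opening angle of the door, rad: 0 shut, 1.57 square to the front, stop at 1.75. The free edge swings out towards the robot, then to the left (clockwise from above). The stiff hinge (0.15 N m) keeps the door where it is left. Panel 240 wide x 209 high x 18 mm thick, from 32 to 241 mm above the desk. With the bar in the catch it opens by 1 degree only.
- door_hinge (a point): Point on the vertical hinge axis, in the plane of the door's front face, at the height of the latch pivot (145 mm above the desk). Its axes turn with the door: -y points from the hinge to the free edge (240 mm away), -x points out of the door's front face, z up. The door's inner face is 18 mm along +x.
- door_edge (a point): Upper corner of the door at its free edge, middle of its thickness, 241 mm above the desk; axes as for door_hinge.
- latch (a joint): Angle of the latch, rad: 0 with the bar level in the catch, grows as the nose rises, stop at 0.36; clear of the catch's lip above 0.18. It turns on the door about a line square to the door face, 56 mm from thumb_lever towards the free edge: pressing the plate down 10 mm lifts the bar just clear, 15 mm well clear, 19 mm is the stop. Its weight drops it again (0.6 N at the plate).
- thumb_lever (a point): Centre of the upper face of the thumb plate, the inner end of the one-piece brass latch on the door's front. Plate 30 mm wide (along the door), 4 thick; free upper face from 10 mm off the door to a lip at 50 mm, turned up 8 mm, that a pressing finger can pull against. This point is 28.5 mm off the door, 109 mm from the hinge axis. Axes as door_hinge, tilting with the latch.
- catch_lip (a point): Top of the lip of the brass catch fixed to the cabinet's right stile, 256 mm from the hinge axis. The lip rises 15 mm over the bar's seat and stands 12 to 19 mm off the front face; the bar lies behind it, 4 to 10 mm off the face, and must be drawn out some 20 mm here (door at 0.1 rad) before it may drop.
- tray_in (a point): Centre of the inner floor of the open wooden tray on the inside of the door (hidden while shut). Inside 103 mm along x (square to the door) x 71 mm along y (along the door) x 12 mm deep, walls 4 mm; floor 40 mm above the desk. It lies 140 mm from the hinge axis along the door, 55.5 mm from the inner face. x points away from the inner face, -y to the free edge, z up.
- pen_pot: Bystander: black pen pot with pens, 76 mm across, 98 mm high (pens to 165). Origin under its centre.
- book: Bystander: hardback book lying flat, 150 x 220 x 28 mm. Origin under its centre.
- mug: Bystander: white mug, 82 mm across, 95 mm high, handle at its +y. Origin under its centre.
- pile_mid (a point): Centre (36 mm above its underside) of the pile: two plain white card boxes, one upon the other, joined by a brown cardboard sleeve round their middle into one block 96 (x) x 64 (y) x 72 mm high (z), about 0.32 kg. Taken across its 64 mm sides at mid-height the fingertips stay clear of the tray's walls.
Not all that is in view belongs to the job. Leave any black or purple look-alike of the part that bears pile_mid alone.

How it is judged:
By the outcome, as a careful person would: the job done as asked, in the order asked, and still so for the second after the job is handed in, with the robot touching nothing.
It also fails if it takes over 72 s, if anything falls off the work surface, if the arm or the gripper's body presses on something with over 40 N, if the wrist force passes 120 N, or if a joint passes its speed limit or range.

## Working session

There is one attempt and no reset: what is moved stays moved. The work goes in short steps, Python scripts to look and compute and a tool call to move; the robot and the scene stay as the last step left them, time stands still between calls to the robot, and variables do not carry over. Pictures are saved under pics/ and viewed, at most 10 in all, crops included, and the job is handed in when it is done.

Besides the shell and the picture viewer there is one more tool, called after "Request:" as name(argument=value, ...), one argument or row to a line, values as JSON. servo_tool: Moves the arm, as the interface text tells. Its arguments: {"type":"object","properties":{"increments":{"type":"array"},"force":{"type":"number"}},"required":["increments"]}

```bash
mkdir -p pics
cat > h.py <<'E'
import numpy as np, cv2
from scipy.spatial.transform import Rotation as R
from plant import *
def cloud(name):
    im,d=read_camera(name); p=camera_params(name)
    h,w=d.shape; u,v=np.meshgrid(np.arange(w),np.arange(h))
    K=np.array([[p['fx'],0,p['cx']],[0,p['fy'],p['cy']],[0,0,1]])
    n=cv2.undistortPoints(np.stack([u,v],-1).reshape(-1,1,2).astype(np.float64),K,np.array([p['k1'],0,0,0,0])).reshape(h,w,2)
    c=np.dstack([n*d[...,None],d]); Rm=R.from_rotvec(np.ravel(p['rvec'])).as_matrix()
    W=(c-np.ravel(p['tvec']))@Rm
    W[d==0]=np.nan
    return im,W
def save(im,f): cv2.imwrite('pics/'+f,im[...,::-1])
E
python3 - <<'E'
from h import *
for n in('side','top'):
    im,W=cloud(n); save(im,n+'0.png'); np.save(n+'0.npy',W); np.save(n+'0im.npy',im)
    p=camera_params(n); print(n,-R.from_rotvec(np.ravel(p['rvec'])).as_matrix().T@np.ravel(p['tvec']),p)
print(read_state())
E
```

```text
side [0.07033579 0.9512116  0.71742398] {'fx': 430.2670443637176, 'fy': 430.2670443637176, 'cx': 279.3727036222286, 'cy': 206.2463965419365, 'k1': 0.023238596141202907, 'rvec': array([ 0.58679567, -2.43788148,  1.43895294]), 'tvec': array([0.50763792, 0.23381123, 1.05455386])}
top [0.46372343 0.06561731 1.23459139] {'fx': 398.44935208425034, 'fy': 398.44935208425034, 'cx': 288.7006311119438, 'cy': 206.38184636209246, 'k1': -0.06180601278703016, 'rvec': array([ 2.19152545, -2.21785672,  0.08388795]), 'tvec': array([0.04450723, 0.52900635, 1.20902124])}
{'t': 0.1, 'q': array([-1.42539739e+00,  1.31092920e-01,  1.48914608e+00, -1.73060246e-05,
        1.52303590e+00, -8.54202445e-02]), 'dq': array([ 0.00038847, -0.00046541, -0.00210491, -0.00015047,  0.00092846,
        0.00153674]), 'joint_torque': array([ 2.04648575e-03, -5.61337388e+01, -4.93096983e+01,  7.70620652e-02,
        2.91067717e-02, -2.32646431e-05]), 'tool_pos': array([ 0.13724181, -0.58388175,  0.4038011 ]), 'orientation': array([-3.11902389e+00, -3.61573327e-01,  1.06317242e-04]), 'force': array([-0.50798517,  0.07931279,  0.23559515]), 'wrist_torque': array([ 0.0341151 , -0.00499518,  0.01674785]), 'gripper_force': 0.0, 'opening': 0.09329179930311769}
```

View pics/side0.png

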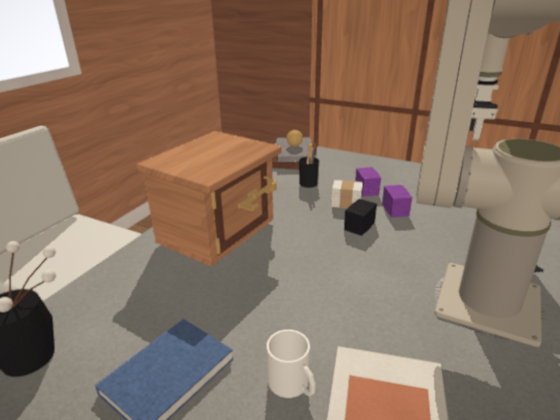

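View pics/top0.png

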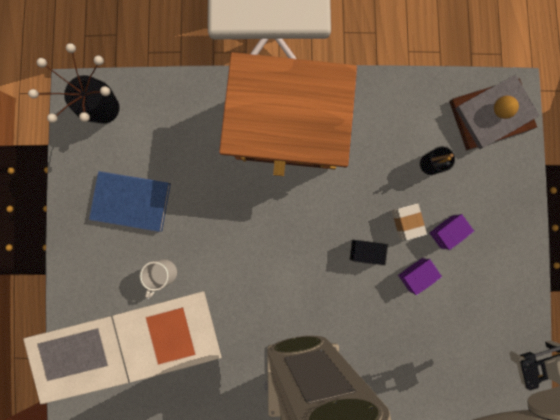

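Side and top views: the cabinet is at top px (290,110), with its front towards the robot and the brass lever at (279,168). The white, brown-banded pile is at (411,222). The black (369,252) and purple look-alikes are near it; book (130,202), mug (157,275) and pen pot (437,160).

```bash
cat > m.py <<'E'
from h import *
W=np.load('top0.npy'); im=np.load('top0im.npy')
def rect(m,s):
    P=W[m][:,:2]; r=cv2.minAreaRect((P*1000).astype(np.float32)); print(s,m.sum(),r,np.median(W[m][:,2])); print(cv2.boxPoints(r).round(1).tolist())
v,u=np.mgrid[:420,:560]
def box(a,b,c,d): return (u>=a)&(u<=c)&(v>=b)&(v<=d)
m=box(210,45,370,180)&(W[...,2]>.255)&(W[...,2]<.28); rect(m,'cab')
rgb=im.astype(int)
m=box(390,195,435,250)&(W[...,2]>.06)&(W[...,2]<.085); rect(m,'pile')
for s,b in(('black',(345,235,392,268)),('purp1',(430,210,475,250)),('purp2',(398,255,442,295))):
    m=box(*b)&(W[...,2]>.05); rect(m,s)
m=box(415,140,460,180)&(W[...,2]>.09)&(W[...,2]<.11);rect(m,'pot')
m=box(80,165,175,240)&(W[...,2]>.02);rect(m,'book')
m=box(135,255,180,300)&(W[...,2]>.085);rect(m,'mug')
m=box(265,160,295,180)&(rgb[...,0]-rgb[...,2]>50); print('lever',m.sum(),np.nanmedian(W[m],0)); rect(m&(W[...,2]>.1)&(W[...,2]<.2),'lever')
# side: brass
W=np.load('side0.npy'); im=np.load('side0im.npy')
hsv=cv2.cvtColor(im,cv2.COLOR_RGB2HSV)
m=box(235,175,280,215)&(hsv[...,0]>18)&(hsv[...,0]<32)&(hsv[...,1]>110)&(hsv[...,2]>110)
print(m.sum()); ys,xs=np.where(m)
for i in range(0,len(ys),12): print(xs[i],ys[i],W[ys[i],xs[i]].round(3))
E
python3 m.py
```

```text
cab 13183 ((759.7733764648438, 41.12837219238281), (321.5966796875, 262.2196960449219), 83.3275146484375) 0.2670295794364747
[[610.9000244140625, -103.30000305175781], [871.2999877929688, -133.8000030517578], [908.7000122070312, 185.60000610351562], [648.2000122070312, 216.10000610351562]]
pile 714 ((478.1966247558594, -324.36883544921875), (96.43255615234375, 64.34724426269531), 14.586925506591797) 0.07186455845079616
[[423.3999938964844, -305.3999938964844], [439.6000061035156, -367.6000061035156], [533.0, -343.3999938964844], [516.7999877929688, -281.1000061035156]]
black 744 ((388.1048583984375, -198.0639190673828), (97.65534973144531, 64.43355560302734), 81.06189727783203) 0.07185337362879007
[[348.70001220703125, -241.3000030517578], [412.29998779296875, -251.3000030517578], [427.5, -154.8000030517578], [363.8999938964844, -144.8000030517578]]
purp1 742 ((446.5575866699219, -455.52764892578125), (65.69517517089844, 99.54047393798828), 33.87989807128906) 0.07149992967024013
[[391.5, -432.5], [447.0, -515.2000122070312], [501.6000061035156, -478.5], [446.1000061035156, -395.89999
[... 693 characters left out ...]
475162
[[456.6000061035156, 430.8999938964844], [606.9000244140625, 403.5], [646.9000244140625, 622.7000122070312], [496.5, 650.0999755859375]]
mug 175 ((333.30950927734375, 425.47222900390625), (79.48863983154297, 81.93217468261719), 45.60719299316406) 0.09340467059557345
[[276.20001220703125, 425.70001220703125], [334.79998779296875, 368.3999938964844], [390.3999938964844, 425.20001220703125], [331.79998779296875, 482.5]]
lever 192 [0.63024709 0.06400286 0.14790023]
lever 157 ((628.12548828125, 67.78702545166016), (30.112178802490234, 40.29171371459961), 87.96783447265625) 0.14751169046422136
[[607.5, 53.5], [647.7000122070312, 52.0], [648.7999877929688, 82.0999984741211], [608.5, 83.5]]
0
```

```bash
cat > m2.py <<'E'
from h import *
W=np.load('top0.npy'); v,u=np.mgrid[:420,:560]
m=(u>210)&(u<370)&(v>45)&(v<180)&(W[...,2]>.262)&(W[...,2]<.272)
print(m.sum(),cv2.minAreaRect((W[m][:,:2]*1000).astype(np.float32)))
def fit(P,ax):  # robust line
    l=cv2.fitLine((P*1000).astype(np.float32),cv2.DIST_HUBER,0,.01,.01).ravel(); print(ax,'ang',np.degrees(np.arctan2(l[1],l[0])),l[2:])
rows=range(75,148); fit(np.array([W[r,np.where(m[r])[0].min(),:2] for r in rows]),'L'); fit(np.array([W[r,np.where(m[r])[0].max(),:2] for r in rows]),'R')
cols=range(240,340); fit(np.array([W[np.where(m[:,c])[0].max(),c,:2] for c in cols]),'front'); fit(np.array([W[np.where(m[:,c])[0].min(),c,:2] for c in cols]),'back')
W=np.load('side0.npy'); im=np.load('side0im.npy')
P=W[(u>220)&(u<268)&(v>175)&(v<243)]; P=P[(P[:,2]>.05)&(P[:,2]<.13)&(P[:,0]<.8)]
fit(P[:,:2],'door'); print(P.min(0),P.max(0))
c=im[165:260,140:290]; save(cv2.resize(c,None,fx=5,fy=5,interpolation=2),'c1.png')
for (x,y) in [(245,203),(250,200),(240,205),(255,192),(262,190),(270,186),(275,183)]: print(x,y,W[y,x].round(3))
E
python3 m2.py
```

```text
13041 ((759.86376953125, 41.27020263671875), (321.6666564941406, 261.8161315917969), 83.48715209960938)
L ang -7.332287 [752.814   200.74797]
R ang -6.6289682 [ 751.641    -117.472176]
front ang 83.554886 [629.7944    39.133266]
back ang 83.496735 [888.3679   37.61828]
door ang 83.50182 [660.8372   50.34348]
[ 0.64453706 -0.06809523  0.05005279] [0.67359022 0.15577012 0.12990357]
245 203 [0.65  0.056 0.146]
250 200 [0.651 0.026 0.141]
240 205 [0.653 0.076 0.149]
255 192 [ 0.654 -0.007  0.152]
262 190 [ 0.643 -0.029  0.151]
270 186 [ 0.64  -0.072  0.145]
275 183 [ 0.629 -0.084  0.152]
```

View pics/c1.png

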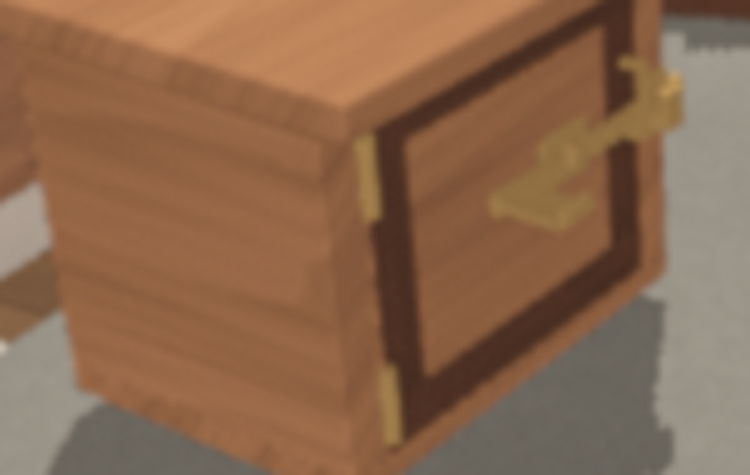

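Crop: the thumb plate is at side px (248,206), the hinges at (214,201), the catch at (274,184). The cabinet's yaw is -6.5°. In the cabinet-turned frame the door face is at X'=651 mm, the hinge at Y'≈247.

```bash
cat > g.py <<'E'
from h import *
PSI=np.radians(-6.5); EX=np.array([np.cos(PSI),np.sin(PSI),0]); EY=np.array([-np.sin(PSI),np.cos(PSI),0]); Z=np.array([0,0,1.])
H=.6509*EX+.247*EY
def dn(th): return -EY*np.cos(th)-EX*np.sin(th), -EX*np.cos(th)+EY*np.sin(th)   # along door, outward normal
def pt(th,r,off,z): d,n=dn(th); return H+r*d+off*n+z*Z
def ori(th,lean=0):   # tool x outwards(and down), z down & towards door
    d,n=dn(th); a=np.radians(lean); z=-n*np.sin(a)-Z*np.cos(a); y=-d; return np.column_stack([np.cross(y,z),y,z])
def yaw(deg):
    c,s=np.cos(np.radians(deg)),np.sin(np.radians(deg)); return np.array([[c,s,0],[s,-c,0],[0,0,-1.]])
def go(*wps,L=.186):  # wps: (point, R) for the point L ahead of the TCP
    s=read_state(); p0=np.array(s['tool_pos']); R0=R.from_rotvec(s['orientation'])
    print('t',round(s['t'],2),'F',s['force'].round(1),'open',round(s['opening'],4))
    for p,M in wps:
        t=p-L*M[:,2]; print((R0.inv().apply(t-p0)*1000).round(0).tolist(),(R0.inv()*R.from_matrix(M)).as_rotvec().round(3).tolist(),'world tcp',t.round(3))
E
python3 - <<'E'
from g import *
go((pt(0,.100,.13,.28),ori(0,0)),(pt(0,.100,.022+.05,.23),ori(0,35)))
E
```

```text
t 0.1 F [-0.5  0.1  0.2] open 0.0933
[540.0, -562.0, -61.0] [-0.0, -0.002, -2.797] world tcp [0.534 0.087 0.466]
[494.0, -579.0, 22.0] [-0.845, -0.149, -2.68] world tcp [0.486 0.093 0.382]
```

Request:
servo_tool(
  increments=[
    {"slide": [540,-562,-61],"dr": [0,0,-2.8],"jaw": 1},
    {"slide": [540,-562,-61],"dr": [0,0,-2.8],"jaw": 1},
    {"slide": [540,-562,-61],"dr": [0,0,-2.8],"jaw": 1},
    {"slide": [540,-562,-61],"dr": [0,0,-2.8],"jaw": 1},
    {"slide": [540,-562,-61],"dr": [0,0,-2.8],"jaw": 1},
    {"slide": [540,-562,-61],"dr": [0,0,-2.8],"jaw": 1},
    {"slide": [540,-562,-61],"dr": [0,0,-2.8],"jaw": 1},
    {"slide": [540,-562,-61],"dr": [0,0,-2.8],"jaw": 1},
    {"slide": [540,-562,-61],"dr": [0,0,-2.8],"jaw": 1},
    {"slide": [540,-562,-61],"dr": [0,0,-2.8],"jaw": 1},
    {"slide": [540,-562,-61],"dr": [0,0,-2.8],"jaw": 1},
    {"slide": [540,-562,-61],"dr": [0,0,-2.8],"jaw": 1},
    {"slide": [540,-562,-61],"dr": [0,0,-2.8],"jaw": 1},
    {"slide": [540,-562,-61],"dr": [0,0,-2.8],"jaw": 1},
    {"slide": [540,-562,-61],"dr": [0,0,-2.8],"jaw": 1},
    {"slide": [540,-562,-61],"dr": [0,0,-2.8],"jaw": 1},
    {"slide": [540,-562,-61],"dr": [0,0,-2.8],"jaw": 1},
    {"slide": [540,-562,-61],"dr": [0,0,-2.8],"jaw": 1},
    {"slide": [540,-562,-61],"dr": [0,0,-2.8],"jaw": 1},
    {"slide": [540,-562,-61],"dr": [0,0,-2.8],"jaw": 1},
  ],
)

```text
t: 2.1
tool_pos: [0.5344, 0.0867, 0.4652]
orientation: [-0.171, -3.136, 0.0]
force: [0.3, -0.4, 0.1]
opening: 0.0004
gripper_force: 0.0
```

Run:
```python
from g import *
print(read_state()['q'].round(2))
go((pt(0,.100,.13,.24),ori(0,35)),(pt(0,.100,.022+.03,.19),ori(0,35)))
```

```text
[ 0.07 -0.05  1.56 -0.    1.63 -1.4 ]
t 2.1 F [ 0.3 -0.4  0.1] open 0.0004
[107.0, 1.0, 73.0] [0.001, -0.612, 0.004] world tcp [0.428 0.099 0.392]
[29.0, 1.0, 123.0] [0.001, -0.612, 0.004] world tcp [0.506 0.09  0.342]
```

Request:
servo_tool(
  increments=[
    {"slide": [107,1,73],"dr": [0,-0.61,0],"jaw": 1},
    {"slide": [107,1,73],"dr": [0,-0.61,0],"jaw": 1},
    {"slide": [107,1,73],"dr": [0,-0.61,0],"jaw": 1},
    {"slide": [107,1,73],"dr": [0,-0.61,0],"jaw": 1},
    {"slide": [107,1,73],"dr": [0,-0.61,0],"jaw": 1},
    {"slide": [29,1,123],"dr": [0,-0.61,0],"jaw": 1},
    {"slide": [29,1,123],"dr": [0,-0.61,0],"jaw": 1},
    {"slide": [29,1,123],"dr": [0,-0.61,0],"jaw": 1},
  ],
)

```text
t: 2.9
tool_pos: [0.5063, 0.0898, 0.3356]
orientation: [0.146, 2.539, -0.046]
force: [-0.5, 0.4, -2.1]
opening: 0.0004
gripper_force: 0.0
```

Run:
```python
from g import *
im,W=cloud('side'); save(cv2.resize(im[150:260,180:340],None,fx=5,fy=5,interpolation=2),'c2.png')
go((pt(0,.100,.026,.164),ori(0,35)),(pt(0,.100,.024,.150),ori(0,35)),(pt(0,.100,.024,.134),ori(0,35)))
```

```text
t 2.95 F [ 0.  -0.7  0.5] open 0.0003
[-9.0, 0.0, 33.0] [-0.001, -0.01, -0.001] world tcp [0.532 0.087 0.316]
[-3.0, 0.0, 45.0] [-0.001, -0.01, -0.001] world tcp [0.534 0.087 0.302]
[6.0, 0.0, 58.0] [-0.001, -0.01, -0.001] world tcp [0.534 0.087 0.286]
```

View pics/c2.png

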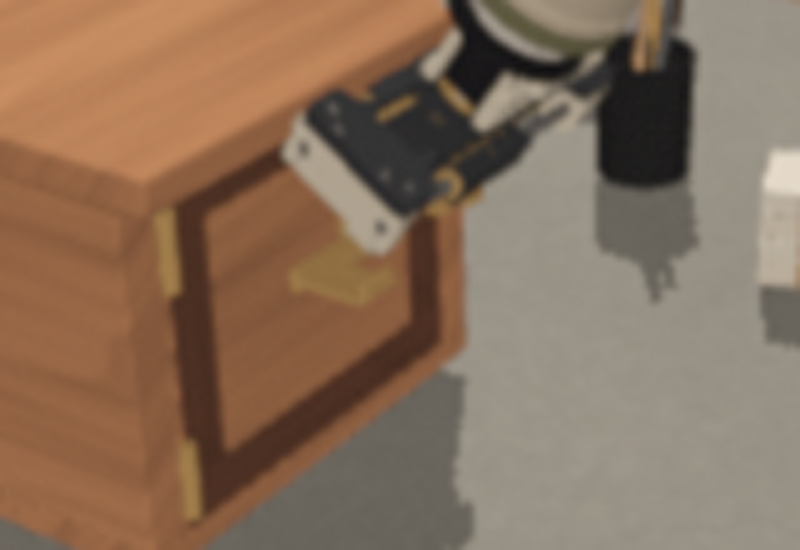

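Run:
```python
from g import *
im,W=cloud('side')
for x,y in [(240,181),(247,190),(254,197),(262,185),(250,203),(249,198),(252,206)]:
    w=W[y,x]; print(x,y,im[y,x],w.round(3),'off',round((w-H)@-EX,3),'r',round((w-H)@-EY,3))
s=read_state(); M=R.from_rotvec(s['orientation']).as_matrix(); t=s['tool_pos']+.186*M[:,2]; p=camera_params('side')
for q in (t,t-.019*M[:,2],s['tool_pos']+.102*M[:,2]):
    K=np.array([[p['fx'],0,p['cx']],[0,p['fy'],p['cy']],[0,0,1]])
    print(q.round(3),cv2.projectPoints(q[None],p['rvec'],p['tvec'],K,np.array([p['k1'],0,0,0.]))[0].ravel())
```

```text
240 181 [170 158 140] [0.589 0.167 0.274] off 0.085 r 0.015
247 190 [167 151 132] [0.569 0.169 0.256] off 0.105 r 0.014
254 197 [168 155 138] [0.55  0.17  0.242] off 0.124 r 0.016
262 185 [77 74 71] [0.529 0.166 0.276] off 0.144 r 0.022
250 203 [141 108  65] [0.638 0.049 0.146] off 0.023 r 0.127
249 198 [141 108  64] [0.653 0.029 0.149] off 0.006 r 0.144
252 206 [146 112  67] [0.622 0.064 0.148] off 0.04 r 0.113
[0.611 0.078 0.187] [252.37177039 196.1104067 ]
[0.6   0.08  0.203] [255.39397767 191.88930913]
[0.563 0.084 0.257] [266.26792706 176.69905587]
```

Request:
servo_tool(
  increments=[
    {"slide": [-9,0,33],"dr": [0,-0.01,0],"jaw": 1},
    {"slide": [-9,0,33],"dr": [0,-0.01,0],"jaw": 1},
    {"slide": [-3,0,45],"dr": [0,-0.01,0],"jaw": 1},
    {"slide": [1,0,51],"dr": [0,-0.01,0],"jaw": 1},
    {"slide": [5,0,56],"dr": [0,-0.01,0],"jaw": 1},
    {"slide": [5,0,56],"dr": [0,-0.01,0],"jaw": 1},
  ],
)

```text
t: 3.6
tool_pos: [0.5328, 0.0877, 0.2935]
orientation: [0.14, 2.519, -0.045]
force: [-0.3, 0.5, -0.2]
opening: 0.0003
gripper_force: 0.3
```

Run:
```python
from g import *
s=read_state(); M=R.from_rotvec(s['orientation']).as_matrix(); t=s['tool_pos']+.186*M[:,2]; print(t, 'off',(t-H)@-EX,s['force'])
ths=[0,0,.04,.08,.12,.16,.2,.25,.3,.35,.4,.45,.5,.55,.6]; offs=[.032,.040]+[.042]*13
go(*[(pt(a,.1,o,.136),ori(a,35)) for a,o in zip(ths,offs)])
```

```text
[0.64014759 0.07579673 0.14210943] off 0.023447808320001207 [-0.26259569  0.49281452 -0.19158867]
t 3.6 F [-0.3  0.5 -0.2] open 0.0003
[9.0, -0.0, 0.0] [0.002, 0.009, 0.002] world tcp [0.526 0.088 0.288]
[15.0, -0.0, -5.0] [0.002, 0.009, 0.002] world tcp [0.518 0.089 0.288]
[20.0, 6.0, -8.0] [0.025, 0.009, 0.035] world tcp [0.512 0.096 0.288]
[23.0, 12.0, -10.0] [0.048, 0.009, 0.067] world tcp [0.51  0.102 0.288]
[26.0, 18.0, -12.0] [0.071, 0.009, 0.1] world tcp [0.507 0.109 0.288]
[28.0, 25.0, -14.0] [0.094, 0.009, 0.133] world tcp [0.505 0.116 0.288]
[31.0, 31.0, -16.0] [0.117, 0.009, 0.165] world tcp [0.502 0.122 0.288]
[33.0, 40.0, -17.0] [0.146, 0.009, 0.206] world tcp [0.5   0.131 0.288]
[36.0, 48.0, -19.0] [0.175, 0.009, 0.247] world tcp [0.498 0.14  0.288]
[37.0, 57.0, -20.0] [0.204, 0.009, 0.288] world tcp [0.497 0.149 0.288]
[39.0, 65.0, -21.0] [0.232, 0.009, 0.329] world tcp [0.496 0.158 0.288]
[40.0, 74.0, -22.0] [0.261, 0.009, 0.37] world tcp [0.496 0.167 0.288]
[41.0, 83.0, -23.0] [0.29, 0.008, 0.41] world tcp [0.496 0.176 0.288]
[42.0, 92.0, -23.0] [0.319, 0.008, 0.451] world tcp [0.496 0.185 0.288]
[42.0, 101.0, -23.0] [0.348, 0.008, 0.492] world tcp [0.497 0.193 0.288]
```

Request:
servo_tool(
  increments=[
    {"slide": [6,0,3],"dr": [0,0,0],"jaw": 1},
    {"slide": [9,0,0],"dr": [0,0,0],"jaw": 1},
    {"slide": [9,0,0],"dr": [0,0,0],"jaw": 1},
    {"slide": [9,0,0],"dr": [0,0,0],"jaw": 1},
  ],
)

```text
t: 4.0
tool_pos: [0.5261, 0.0885, 0.289]
orientation: [0.14, 2.518, -0.045]
force: [-0.8, -0.2, 1.6]
opening: 0.0005
gripper_force: 0.3
```

Run:
```python
from g import *
s=read_state(); M=R.from_rotvec(s['orientation']).as_matrix(); t=s['tool_pos']+.186*M[:,2]; print(t, 'off',(t-H)@-EX,s['force'])
ths=[0,0.02,.04,.08,.12,.16,.2,.25,.3,.35,.4,.45,.5,.55,.6]; offs=[.038,.040]+[.042]*13
go(*[(pt(a,.1,o,.136),ori(a,35)) for a,o in zip(ths,offs)])
```

```text
[0.63358279 0.0766025  0.13769263] off 0.030061623250020198 [-0.82990629 -0.1598727   1.59163343]
t 4.0 F [-0.8 -0.2  1.6] open 0.0005
[6.0, -0.0, -3.0] [0.002, 0.009, 0.002] world tcp [0.52  0.089 0.288]
[9.0, 2.0, -6.0] [0.013, 0.009, 0.018] world tcp [0.516 0.092 0.288]
[12.0, 6.0, -8.0] [0.025, 0.009, 0.035] world tcp [0.512 0.096 0.288]
[15.0, 12.0, -10.0] [0.048, 0.009, 0.067] world tcp [0.51  0.102 0.288]
[18.0, 18.0, -12.0] [0.071, 0.009, 0.1] world tcp [0.507 0.109 0.288]
[20.0, 25.0, -14.0] [0.094, 0.009, 0.133] world tcp [0.505 0.116 0.288]
[23.0, 31.0, -15.0] [0.117, 0.009, 0.165] world tcp [0.502 0.122 0.288]
[25.0, 39.0, -17.0] [0.146, 0.009, 0.206] world tcp [0.5   0.131 0.288]
[27.0, 48.0, -19.0] [0.175, 0.009, 0.247] world tcp [0.498 0.14  0.288]
[29.0, 57.0, -20.0] [0.204, 0.009, 0.288] world tcp [0.497 0.149 0.288]
[31.0, 65.0, -21.0] [0.233, 0.009, 0.329] world tcp [0.496 0.158 0.288]
[32.0, 74.0, -22.0] [0.262, 0.009, 0.37] world tcp [0.496 0.167 0.288]
[33.0, 83.0, -23.0] [0.29, 0.009, 0.41] world tcp [0.496 0.176 0.288]
[33.0, 92.0, -23.0] [0.319, 0.009, 0.451] world tcp [0.496 0.185 0.288]
[34.0, 101.0, -23.0] [0.348, 0.009, 0.492] world tcp [0.497 0.193 0.288]
```

Request:
servo_tool(
  increments=[
    {"slide": [4,0,-1],"dr": [0,0.01,0],"jaw": 1},
    {"slide": [7,0,-3],"dr": [0,0.01,0],"jaw": 1},
    {"slide": [9,2,-5],"dr": [0.01,0.01,0.02],"jaw": 1},
    {"slide": [13,6,-7],"dr": [0.02,0.01,0.03],"jaw": 1},
    {"slide": [16,12,-9],"dr": [0.05,0.01,0.07],"jaw": 1},
    {"slide": [19,18,-11],"dr": [0.07,0.01,0.1],"jaw": 1},
    {"slide": [21,25,-13],"dr": [0.09,0.01,0.13],"jaw": 1},
    {"slide": [24,31,-15],"dr": [0.12,0.01,0.17],"jaw": 1},
  ],
)

```text
t: 4.8
tool_pos: [0.5017, 0.1227, 0.2876]
orientation: [0.405, 2.502, -0.126]
force: [3.2, 1.0, 0.3]
opening: 0.0004
gripper_force: 1.4
```

Run:
```python
from g import *
im,W=cloud('top'); save(cv2.resize(im[90:220,190:380],None,fx=4,fy=4,interpolation=2),'c3.png')
print(read_state()['force'])
```

```text
[0.0498047  1.53880137 0.65695765]
```

View pics/c3.png

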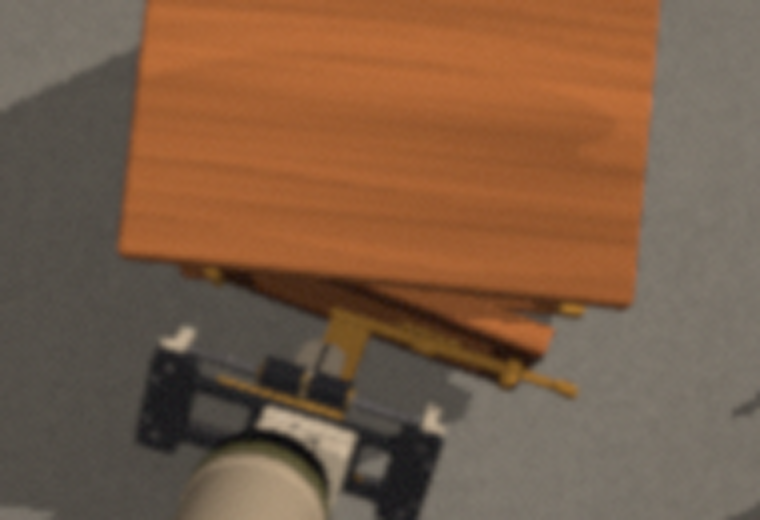

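The door is open about 0.2 rad: its free edge is at crop (530,365) with the bar clear of the catch at (570,310). I keep pulling.

Run:
```python
from g import *
ths=[.26,.32,.38,.44,.5,.56,.62,.68,.72]
go(*[(pt(a,.1,.042,.136),ori(a,35)) for a in ths],(pt(.72,.1,.030,.165),ori(.72,35)),(pt(.72,.1,.12,.30),ori(.72,35)))
```

```text
t 4.85 F [0.  1.5 0.7] open 0.0004
[3.0, 9.0, -3.0] [0.029, 0.0, 0.04] world tcp [0.5   0.133 0.288]
[8.0, 18.0, -6.0] [0.064, 0.0, 0.089] world tcp [0.498 0.143 0.288]
[11.0, 28.0, -9.0] [0.098, 0.0, 0.138] world tcp [0.496 0.154 0.288]
[15.0, 38.0, -11.0] [0.133, 0.0, 0.188] world tcp [0.496 0.165 0.288]
[18.0, 48.0, -13.0] [0.167, 0.0, 0.237] world tcp [0.496 0.176 0.288]
[20.0, 58.0, -15.0] [0.201, -0.0, 0.286] world tcp [0.496 0.186 0.288]
[22.0, 69.0, -16.0] [0.236, -0.0, 0.335] world tcp [0.497 0.197 0.288]
[23.0, 79.0, -17.0] [0.27, -0.0, 0.384] world tcp [0.499 0.208 0.288]
[24.0, 86.0, -18.0] [0.293, -0.0, 0.417] world tcp [0.501 0.215 0.288]
[-1.0, 81.0, -35.0] [0.293, -0.0, 0.417] world tcp [0.509 0.206 0.317]
[-15.0, 125.0, -191.0] [0.293, -0.0, 0.417] world tcp [0.448 0.272 0.452]
```

Request:
servo_tool(
  increments=[
    {"slide": [3,9,-3],"dr": [0.03,0,0.04],"jaw": 1},
    {"slide": [8,18,-6],"dr": [0.06,0,0.09],"jaw": 1},
    {"slide": [11,28,-9],"dr": [0.1,0,0.14],"jaw": 1},
    {"slide": [15,38,-11],"dr": [0.13,0,0.19],"jaw": 1},
    {"slide": [18,48,-13],"dr": [0.17,0,0.24],"jaw": 1},
    {"slide": [20,58,-15],"dr": [0.2,0,0.29],"jaw": 1},
    {"slide": [22,69,-16],"dr": [0.24,0,0.34],"jaw": 1},
    {"slide": [23,79,-17],"dr": [0.27,0,0.38],"jaw": 1},
    {"slide": [24,86,-18],"dr": [0.29,0,0.42],"jaw": 1},
    {"slide": [24,86,-18],"dr": [0.29,0,0.42],"jaw": 1},
    {"slide": [8,82,-28],"dr": [0.29,0,0.42],"jaw": 1},
    {"slide": [-1,81,-35],"dr": [0.29,0,0.42],"jaw": 1},
    {"slide": [-1,81,-35],"dr": [0.29,0,0.42],"jaw": 1},
    {"slide": [-15,125,-191],"dr": [0.29,0,0.42],"jaw": 1},
    {"slide": [-15,125,-191],"dr": [0.29,0,0.42],"jaw": 1},
    {"slide": [-15,125,-191],"dr": [0.29,0,0.42],"jaw": 1},
    {"slide": [-15,125,-191],"dr": [0.29,0,0.42],"jaw": 1},
    {"slide": [-15,125,-191],"dr": [0.29,0,0.42],"jaw": 1},
  ],
)

```text
t: 6.65
tool_pos: [0.4482, 0.2724, 0.4544]
orientation: [1.033, 2.345, -0.315]
force: [-0.3, -0.5, -0.7]
opening: 0.0004
gripper_force: 0.0
```

```bash
cat > door.py <<'E'
from g import *
im,W=cloud('top')
m=(W[...,2]>.225)&(W[...,2]<.25)&(((W-H)[...]@EX)<.01)
P=W[m]-H; r=P@-EY; o=P@-EX; k=(np.hypot(r,o)<.25)&(np.hypot(r,o)>.05)&(o>.031)
l=cv2.fitLine((np.c_[r,o][k]*1000).astype(np.float32),cv2.DIST_HUBER,0,.01,.01).ravel()
print('n',k.sum(),'theta',np.arctan2(l[1],l[0])%np.pi,'max r',np.hypot(r,o)[k].max(),l)
E
python3 - <<'E'
import door; from g import *
save(door.im,'t1.png')
a=.72
go((pt(a,.21,-.055,.30),ori(a,0)),(pt(a,.21,-.055,.19),ori(a,0)))
E
```

```text
n 613 theta 0.7897045 max r 0.23974535460202914 [  0.70405525   0.7101452  107.24082     99.34463   ]
t 6.7 F [ 0.2 -0.1 -0.4] open 0.0003
[-250.0, -111.0, 132.0] [0.005, 0.609, 0.004] world tcp [ 0.556 -0.01   0.486]
[-187.0, -112.0, 222.0] [0.005, 0.609, 0.004] world tcp [ 0.556 -0.01   0.376]
```

View pics/t1.png

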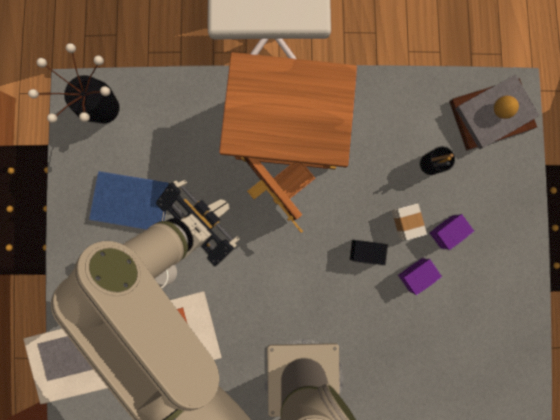

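The door stands at ~0.77 rad (free edge at px (298,215), tray seen at (290,180)). The finger is clear of the lever, over the book's edge at a safe height. Next I push from inside.

Run:
```python
from g import *
a=.77
go((pt(a,.205,-.06,.305),ori(a,0)),(pt(a,.205,-.06,.19),ori(a,0)))
```

```text
t 6.7 F [ 0.2 -0.1 -0.4] open 0.0003
[-248.0, -109.0, 125.0] [0.02, 0.609, 0.053] world tcp [ 0.554 -0.005  0.491]
[-183.0, -109.0, 219.0] [0.02, 0.609, 0.053] world tcp [ 0.554 -0.005  0.376]
```

Request:
servo_tool(
  increments=[
    {"slide": [-248,-109,125],"dr": [0.02,0.61,0.05],"jaw": 1},
    {"slide": [-248,-109,125],"dr": [0.02,0.61,0.05],"jaw": 1},
    {"slide": [-248,-109,125],"dr": [0.02,0.61,0.05],"jaw": 1},
    {"slide": [-248,-109,125],"dr": [0.02,0.61,0.05],"jaw": 1},
    {"slide": [-248,-109,125],"dr": [0.02,0.61,0.05],"jaw": 1},
    {"slide": [-248,-109,125],"dr": [0.02,0.61,0.05],"jaw": 1},
    {"slide": [-248,-109,125],"dr": [0.02,0.61,0.05],"jaw": 1},
    {"slide": [-248,-109,125],"dr": [0.02,0.61,0.05],"jaw": 1},
    {"slide": [-183,-109,219],"dr": [0.02,0.61,0.05],"jaw": 1},
    {"slide": [-183,-109,219],"dr": [0.02,0.61,0.05],"jaw": 1},
    {"slide": [-183,-109,219],"dr": [0.02,0.61,0.05],"jaw": 1},
    {"slide": [-183,-109,219],"dr": [0.02,0.61,0.05],"jaw": 1},
  ],
)

```text
t: 7.9
tool_pos: [0.5531, -0.0039, 0.3741]
orientation: [-1.336, -2.836, 0.003]
force: [-0.3, 0.2, 0.8]
opening: 0.0003
gripper_force: 0.0
```

Run:
```python
from g import *
go(*[(pt(a,.205,-.0255,.19),ori(a,0)) for a in (.7,.77,.85,.93,1.01,1.09,1.17,1.25,1.33,1.41,1.49,1.56,1.61,1.65)],(pt(1.65,.205,-.07,.19),ori(1.65,0)),(pt(1.65,.205,-.09,.32),ori(1.65,0)))
```

```text
t 7.9 F [-0.3  0.2  0.8] open 0.0003
[19.0, 3.0, -2.0] [-0.005, -0.005, -0.067] world tcp [0.543 0.012 0.376]
[33.0, 0.0, -2.0] [-0.005, -0.005, 0.003] world tcp [0.532 0.022 0.376]
[50.0, -1.0, -2.0] [-0.005, -0.005, 0.083] world tcp [0.521 0.034 0.376]
[66.0, -1.0, -2.0] [-0.005, -0.005, 0.163] world tcp [0.51  0.047 0.376]
[83.0, 0.0, -1.0] [-0.005, -0.004, 0.243] world tcp [0.501 0.06  0.376]
[99.0, 3.0, -1.0] [-0.006, -0.004, 0.323] world tcp [0.493 0.074 0.376]
[115.0, 7.0, -1.0] [-0.006, -0.004, 0.403] world tcp [0.485 0.089 0.376]
[131.0, 12.0, -1.0] [-0.006, -0.004, 0.483] world tcp [0.479 0.105 0.376]
[146.0, 19.0, -1.0] [-0.006, -0.004, 0.563] world tcp [0.475 0.12  0.376]
[161.0, 26.0, -1.0] [-0.006, -0.003, 0.643] world tcp [0.471 0.137 0.376]
[175.0, 35.0, -1.0] [-0.006, -0.003, 0.723] world tcp [0.469 0.153 0.376]
[186.0, 43.0, -1.0] [-0.006, -0.003, 0.793] world tcp [0.468 0.167 0.376]
[194.0, 50.0, -1.0] [-0.007, -0.003, 0.843] world tcp [0.468 0.178 0.376]
[200.0, 56.0, -1.0] [-0.007, -0.003, 0.883] world tcp [0.469 0.186 0.376]
[172.0, 21.0, -1.0] [-0.007, -0.003, 0.883] world tcp [0.46  0.142 0.376]
[160.0, 5.0, -131.0] [-0.007, -0.003, 0.883] world tcp [0.456 0.123 0.506]
```

Request:
servo_tool(
  increments=[
    {"slide": [19,2,0],"dr": [0,0,0],"jaw": 1},
    {"slide": [33,0,0],"dr": [0,0,0],"jaw": 1},
    {"slide": [50,-1,0],"dr": [0,0,0.08],"jaw": 1},
    {"slide": [66,-1,0],"dr": [0,0,0.16],"jaw": 1},
    {"slide": [83,0,0],"dr": [0,0,0.24],"jaw": 1},
    {"slide": [99,3,0],"dr": [0,0,0.32],"jaw": 1},
    {"slide": [115,7,0],"dr": [0,0,0.4],"jaw": 1},
    {"slide": [131,12,0],"dr": [0,0,0.48],"jaw": 1},
    {"slide": [146,19,0],"dr": [0,0,0.56],"jaw": 1},
    {"slide": [161,26,0],"dr": [0,0,0.64],"jaw": 1},
    {"slide": [175,35,0],"dr": [0,0,0.72],"jaw": 1},
    {"slide": [186,43,0],"dr": [0,0,0.79],"jaw": 1},
    {"slide": [194,50,0],"dr": [0,0,0.84],"jaw": 1},
    {"slide": [200,56,0],"dr": [0,0,0.88],"jaw": 1},
    {"slide": [200,56,0],"dr": [0,0,0.88],"jaw": 1},
    {"slide": [172,21,0],"dr": [0,0,0.88],"jaw": 1},
    {"slide": [172,21,0],"dr": [0,0,0.88],"jaw": 1},
    {"slide": [160,5,-130],"dr": [0,0,0.88],"jaw": 1},
    {"slide": [160,5,-130],"dr": [0,0,0.88],"jaw": 1},
    {"slide": [160,5,-130],"dr": [0,0,0.88],"jaw": 0},
  ],
)

```text
t: 9.9
tool_pos: [0.456, 0.1215, 0.5117]
orientation: [2.421, 1.999, 0.005]
force: [1.1, -0.0, 1.0]
opening: 0.0047
gripper_force: 0.0
```

Run:
```python
from g import *
a=14.6; g=np.array([.478,-.3245,0])
go((g+.16*Z,yaw(a)),(g+.12*Z,yaw(a)),(g+.036*Z,yaw(a)),L=.167)
```

```text
t 9.9 F [ 1.1 -0.   1. ] open 0.0047
[-434.0, 105.0, 184.0] [0.002, -0.003, 1.126] world tcp [ 0.478 -0.324  0.327]
[-434.0, 105.0, 224.0] [0.002, -0.003, 1.126] world tcp [ 0.478 -0.324  0.287]
[-434.0, 105.0, 308.0] [0.002, -0.003, 1.126] world tcp [ 0.478 -0.324  0.203]
```

Request:
servo_tool(
  increments=[
    {"slide": [-434,105,184],"dr": [0,0,1.13],"jaw": 0},
    {"slide": [-434,105,184],"dr": [0,0,1.13],"jaw": 0},
    {"slide": [-434,105,184],"dr": [0,0,1.13],"jaw": 0},
    {"slide": [-434,105,184],"dr": [0,0,1.13],"jaw": 0},
    {"slide": [-434,105,184],"dr": [0,0,1.13],"jaw": 0},
    {"slide": [-434,105,184],"dr": [0,0,1.13],"jaw": 0},
    {"slide": [-434,105,184],"dr": [0,0,1.13],"jaw": 0},
    {"slide": [-434,105,184],"dr": [0,0,1.13],"jaw": 0},
    {"slide": [-434,105,184],"dr": [0,0,1.13],"jaw": 0},
    {"slide": [-434,105,184],"dr": [0,0,1.13],"jaw": 0},
    {"slide": [-434,105,184],"dr": [0,0,1.13],"jaw": 0},
    {"slide": [-434,105,184],"dr": [0,0,1.13],"jaw": 0},
  ],
)

```text
t: 11.1
tool_pos: [0.4767, -0.3244, 0.3231]
orientation: [-3.116, -0.39, 0.003]
force: [-0.1, 0.7, -0.4]
opening: 0.093
gripper_force: 0.0
```

Run:
```python
import door; from g import *
save(door.im,'t2.png')
np.save('t2W.npy',door.W); np.save('t2i.npy',door.im)
im,W=cloud('side'); np.save('s2W.npy',W); np.save('s2i.npy',im)
save(np.hstack([cv2.resize(door.im[120:240,210:330],(400,400),interpolation=2),cv2.resize(im[150:270,180:300],(400,400),interpolation=2)]),'c4.png')
print(read_state()['q'].round(2))
a=14.6; g=np.array([.478,-.3245,0])
go((g+.12*Z,yaw(a)),(g+.036*Z,yaw(a)),L=.167)
```

```text
n 673 theta 1.685545 max r 0.24013823495945782 [ 1.1449690e-01 -9.9342358e-01 -6.9675798e+00  1.4509828e+02]
[-0.68  0.12  1.65 -0.    1.37  0.64]
t 11.2 F [-0.   1.2 -0.2] open 0.0925
[0.0, 1.0, 37.0] [0.0, 0.001, -0.004] world tcp [ 0.478 -0.324  0.287]
[1.0, 1.0, 121.0] [0.0, 0.001, -0.004] world tcp [ 0.478 -0.324  0.203]
```

View pics/c4.png

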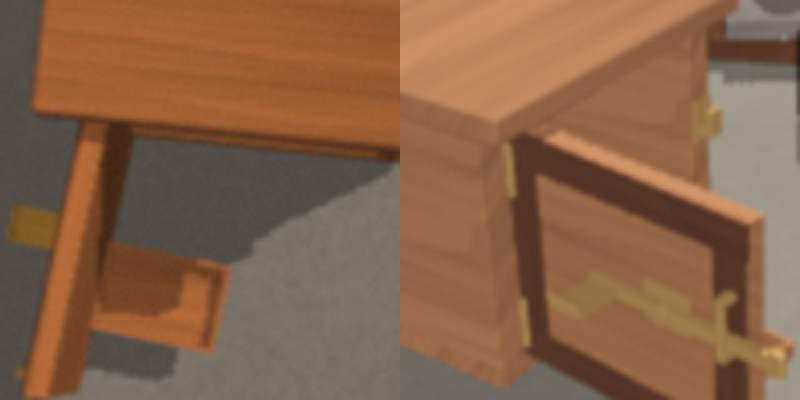

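The door is past square (θ≈1.69). The tray is open and unobstructed at crop (160,300), i.e. top px (258,210).

Request:
servo_tool(
  increments=[
    {"slide": [1,1,80],"dr": [0,0,0],"jaw": 0},
    {"slide": [1,1,80],"dr": [0,0,0],"jaw": 0},
    {"slide": [1,1,121],"dr": [0,0,0],"jaw": 0},
    {"slide": [1,1,121],"dr": [0,0,0],"jaw": 0},
    {"slide": [1,1,121],"dr": [0,0,0],"jaw": 0},
    {"slide": [1,1,121],"dr": [0,0,0],"jaw": 1},
    {"slide": [1,1,121],"dr": [0,0,0],"jaw": 1},
    {"slide": [1,1,121],"dr": [0,0,0],"jaw": 1},
    {"slide": [1,1,121],"dr": [0,0,0],"jaw": 1},
    {"slide": [1,1,121],"dr": [0,0,0],"jaw": 1},
    {"slide": [1,1,121],"dr": [0,0,0],"jaw": 1},
  ],
  force=25,
)

```text
t: 12.3
tool_pos: [0.4783, -0.3254, 0.2032]
orientation: [3.117, 0.391, -0.001]
force: [-1.1, 1.1, 5.6]
opening: 0.064
gripper_force: 25.0
```

```bash
cat > tray.py <<'E'
from g import *
W=np.load('t2W.npy'); q=W-H
d0,n0=dn(1.65); a=q@d0; b=q@-n0
m=(a>.085)&(a<.195)&(b>.03)&(b<.15)&(W[...,2]>.03)&(W[...,2]<.065)
r=cv2.minAreaRect((W[m][:,:2]*1000).astype(np.float32)); print(m.sum(),r,np.percentile(W[m][:,2],[5,50,95]))
for z0,z1 in((.033,.045),(.047,.058)):
    k=m&(W[...,2]>z0)&(W[...,2]<z1); print(k.sum(),cv2.minAreaRect((W[k][:,:2]*1000).astype(np.float32)))
# door top edge + inner face lines
for z0,z1,s in((.2385,.246,'top'),):
    k=(W[...,2]>z0)&(W[...,2]<z1)&(a>.05)&(a<.25)&(abs(b)<.06)
    l=cv2.fitLine((W[k][:,:2]*1000).astype(np.float32),cv2.DIST_HUBER,0,.01,.01).ravel(); print(s,k.sum(),l,cv2.minAreaRect((W[k][:,:2]*1000).astype(np.float32)))
    dd=-l[:2]; print('theta',np.arctan2(dd@-EX[:2],dd@-EY[:2]))
for th in(1.65,1.68,1.7): print(th,pt(th,.14,-.0735,.04))
E
python3 tray.py
```

```text
841 ((519.3363647460938, 123.32371520996094), (95.16854858398438, 79.08988189697266), 77.24620056152344) [0.03613005 0.04041099 0.05261859]
709 ((519.8876342773438, 125.385986328125), (90.83480834960938, 70.91814422607422), 77.3924560546875)
120 ((519.0834350585938, 122.15000915527344), (92.76580810546875, 79.1329574584961), 77.33013153076172)
top 561 [ 9.7514212e-01 -2.2158042e-01  5.3295270e+02  1.9554324e+02] ((531.442626953125, 196.06900024414062), (20.388139724731445, 189.96444702148438), 77.28697967529297)
theta 1.6807847972813086
1.65 [0.52319472 0.12639249 0.04      ]
1.68 [0.52190301 0.13095668 0.04      ]
1.7 [0.52111819 0.13402011 0.04      ]
```

Run:
```python
from g import *
T=np.array([.5216,.1314,0]); v=np.array([.2207,.9753,0]); g=np.array([.4783,-.3254,0])
go((g+.2*Z,yaw(14.4)),(T-.15*v+.2*Z,yaw(77.2)),L=.167)
```

```text
t 12.3 F [-1.1  1.1  5.6] open 0.064
[-0.0, 0.0, -164.0] [0.001, 0.001, -0.002] world tcp [ 0.478 -0.325  0.367]
[86.0, -298.0, -164.0] [0.0, 0.001, -1.098] world tcp [ 0.488 -0.015  0.367]
```

Request:
servo_tool(
  increments=[
    {"slide": [0,0,-30],"dr": [0,0,0],"jaw": 1},
    {"slide": [0,0,-60],"dr": [0,0,0],"jaw": 1},
    {"slide": [0,0,-100],"dr": [0,0,0],"jaw": 1},
    {"slide": [0,0,-140],"dr": [0,0,0],"jaw": 1},
    {"slide": [0,0,-164],"dr": [0,0,0],"jaw": 1},
    {"slide": [10,-30,-164],"dr": [0,0,-0.1],"jaw": 1},
    {"slide": [20,-70,-164],"dr": [0,0,-0.22],"jaw": 1},
    {"slide": [31,-110,-164],"dr": [0,0,-0.34],"jaw": 1},
    {"slide": [43,-150,-164],"dr": [0,0,-0.46],"jaw": 1},
    {"slide": [54,-190,-164],"dr": [0,0,-0.58],"jaw": 1},
    {"slide": [66,-230,-164],"dr": [0,0,-0.72],"jaw": 1},
    {"slide": [76,-265,-164],"dr": [0,0,-0.85],"jaw": 1},
    {"slide": [82,-285,-164],"dr": [0,0,-0.98],"jaw": 1},
    {"slide": [86,-298,-164],"dr": [0,0,-1.1],"jaw": 1},
    {"slide": [86,-298,-164],"dr": [0,0,-1.1],"jaw": 1},
    {"slide": [86,-298,-164],"dr": [0,0,-1.1],"jaw": 1},
  ],
)

```text
t: 13.9
tool_pos: [0.4878, -0.0151, 0.3656]
orientation: [-2.454, -1.959, 0.004]
force: [0.5, -0.2, -2.8]
opening: 0.064
gripper_force: 25.0
```

Run:
```python
from g import *
T=np.array([.5216,.1314,0])
im,W=cloud('top'); s=read_state(); tp=s['tool_pos']
M=R.from_rotvec(s['orientation']).as_matrix(); print('yaw',np.degrees(np.arctan2(M[1,0],M[0,0])),'tilt',M[:,2])
q=(W-tp)@M; gray=im.min(-1)
m=(W[...,2]>.215)&(W[...,2]<.25)&(np.abs(q[...,0])<.07)&(np.abs(q[...,1])<.05)
print('pile top in tool x,y',m.sum(),np.nanpercentile(q[m][:,0],[1,99]),np.nanpercentile(q[m][:,1],[1,99]),np.median(W[m][:,2]))
go((T+.2*Z,yaw(77.2)),(T+.1*Z,yaw(77.2)),(T+.077*Z,yaw(77.2)),L=.167)
```

```text
yaw 77.15444956424211 tilt [-2.41532574e-03 -3.17017296e-04 -9.99997033e-01]
pile top in tool x,y 0 nan nan nan
t 13.95 F [-0.4  0.8 -4.1] open 0.0636
[151.0, 0.0, -1.0] [-0.002, 0.001, -0.001] world tcp [0.522 0.131 0.367]
[151.0, 0.0, 99.0] [-0.002, 0.001, -0.001] world tcp [0.522 0.131 0.267]
[151.0, 1.0, 122.0] [-0.002, 0.001, -0.001] world tcp [0.522 0.131 0.244]
  return np.nanmean(a, axis, out=out, keepdims=keepdims)
  return _methods._mean(a, axis=axis, dtype=dtype,
  ret = ret.dtype.type(ret / rcount)
```

Request:
servo_tool(
  increments=[
    {"slide": [40,0,-1],"dr": [0,0,0],"jaw": 1},
    {"slide": [80,0,-1],"dr": [0,0,0],"jaw": 1},
    {"slide": [115,0,-1],"dr": [0,0,0],"jaw": 1},
    {"slide": [140,0,-1],"dr": [0,0,0],"jaw": 1},
    {"slide": [151,0,-1],"dr": [0,0,0],"jaw": 1},
    {"slide": [151,0,-1],"dr": [0,0,0],"jaw": 1},
    {"slide": [151,0,35],"dr": [0,0,0],"jaw": 1},
    {"slide": [151,0,70],"dr": [0,0,0],"jaw": 1},
    {"slide": [151,0,99],"dr": [0,0,0],"jaw": 1},
    {"slide": [151,0,99],"dr": [0,0,0],"jaw": 1},
    {"slide": [151,0,99],"dr": [0,0,0],"jaw": 1},
  ],
)

```text
t: 15.05
tool_pos: [0.521, 0.131, 0.2672]
orientation: [-2.454, -1.959, 0.004]
force: [0.2, -0.2, -2.6]
opening: 0.064
gripper_force: 25.0
```

Run:
```python
from g import *
T=np.array([.5216,.1314,0])
im,W=cloud('top'); save(cv2.resize(im[140:260,200:360],None,fx=5,fy=5,interpolation=2),'c5.png')
print(read_state()['wrist_torque'])
go((T+.077*Z,yaw(77.2)),L=.167)
```

```text
[-0.03138544 -0.05554519  0.03021772]
t 15.1 F [ 0.1  0.3 -2.8] open 0.0641
[0.0, -0.0, 25.0] [0.0, -0.0, 0.001] world tcp [0.522 0.131 0.244]
```

View pics/c5.png

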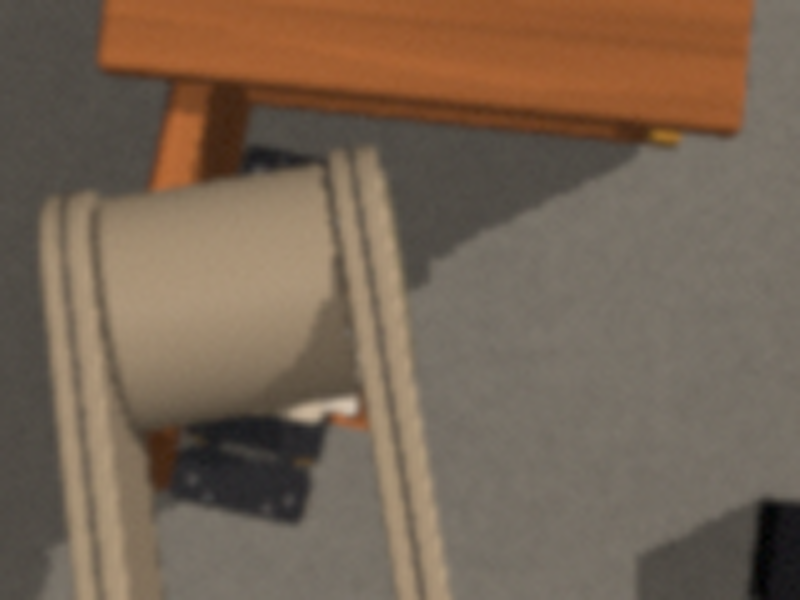

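The white pile corner (crop (350,405)) lies just inside the tray corner (365,420). I'll lower it, watching the force.

Request:
servo_tool(
  increments=[
    {"slide": [0,0,7],"dr": [0,0,0],"jaw": 1},
    {"slide": [0,0,13],"dr": [0,0,0],"jaw": 1},
    {"slide": [0,0,18],"dr": [0,0,0],"jaw": 1},
    {"slide": [0,0,20],"dr": [0,0,0],"jaw": 1},
    {"slide": [0,0,20],"dr": [0,0,0],"jaw": 1},
  ],
)

```text
t: 15.6
tool_pos: [0.5207, 0.1323, 0.2465]
orientation: [-2.452, -1.962, 0.003]
force: [-0.5, -0.2, -3.9]
opening: 0.064
gripper_force: 25.0
```

Run:
```python
from g import *
s=read_state(); print(s['wrist_torque'].round(2),s['tool_pos'])
go((np.array([.5216,.1314,.076]),yaw(77.2)),L=.167)
```

```text
[-0.03 -0.05 -0.03] [0.52072179 0.13226898 0.24652462]
t 15.6 F [-0.5 -0.2 -3.9] open 0.064
[-1.0, 1.0, 4.0] [-0.002, 0.001, 0.002] world tcp [0.522 0.131 0.243]
```

Request:
servo_tool(
  increments=[
    {"slide": [0,0,2],"dr": [0,0,0],"jaw": 1},
    {"slide": [0,0,4],"dr": [0,0,0],"jaw": 1},
    {"slide": [0,0,4],"dr": [0,0,0],"jaw": 1},
  ],
)

```text
t: 15.9
tool_pos: [0.5211, 0.1323, 0.2432]
orientation: [-2.453, -1.962, 0.001]
force: [0.7, 0.1, -2.2]
opening: 0.0639
gripper_force: 25.0
```

Request:
servo_tool(
  increments=[
    {"slide": [0,0,1],"dr": [0,0,0],"jaw": 1},
    {"slide": [0,0,1],"dr": [0,0,0],"jaw": 0},
    {"slide": [0,0,1],"dr": [0,0,0],"jaw": 0},
    {"slide": [0,0,1],"dr": [0,0,0],"jaw": 0},
    {"slide": [0,0,1],"dr": [0,0,0],"jaw": 0},
    {"slide": [0,0,1],"dr": [0,0,0],"jaw": 0},
    {"slide": [0,0,1],"dr": [0,0,0],"jaw": 0},
    {"slide": [0,0,-20],"dr": [0,0,0],"jaw": 0},
    {"slide": [0,0,-60],"dr": [0,0,0],"jaw": 0},
    {"slide": [0,0,-100],"dr": [0,0,0],"jaw": 0},
    {"slide": [0,0,-150],"dr": [0,0,0],"jaw": 0},
    {"slide": [0,0,-200],"dr": [0,0,0],"jaw": 0},
    {"slide": [-50,0,-220],"dr": [0,0,0],"jaw": 0},
    {"slide": [-100,0,-220],"dr": [0,0,0],"jaw": 0},
    {"slide": [-150,0,-220],"dr": [0,0,0],"jaw": 0},
    {"slide": [-200,0,-220],"dr": [0,0,0],"jaw": 0},
    {"slide": [-250,0,-220],"dr": [0,0,0],"jaw": 0},
    {"slide": [-300,0,-220],"dr": [0,0,0],"jaw": 0},
    {"slide": [-330,0,-220],"dr": [0,0,0],"jaw": 0},
    {"slide": [-330,0,-220],"dr": [0,0,0],"jaw": 0},
  ],
)

```text
t: 17.9
tool_pos: [0.4477, -0.1932, 0.463]
orientation: [-2.458, -1.956, 0.004]
force: [0.1, 0.4, -0.7]
opening: 0.0926
gripper_force: 0.0
```

Run:
```python
import door; from g import *
im,W=door.im,door.W; save(cv2.resize(im[100:310,180:460],(800,600),interpolation=2),'c6.png')
q=W-H; d,n=dn(1.68); a=q@d; b=q@-n
m=(a>.09)&(a<.19)&(b>.021)&(b<.14)&(W[...,2]>.095)&(W[...,2]<.125)
print(m.sum(),cv2.minAreaRect((W[m][:,:2]*1000).astype(np.float32)),np.percentile(W[m][:,2],[5,50,95]))
```

```text
n 678 theta 1.6801296 max r 0.240138143917443 [ 1.0911554e-01 -9.9402905e-01 -6.9443893e+00  1.4516069e+02]
778 ((520.2164306640625, 134.20469665527344), (96.2851791381836, 64.58521270751953), 77.46566009521484) [0.10798697 0.11165878 0.11523416]
```

View pics/c6.png

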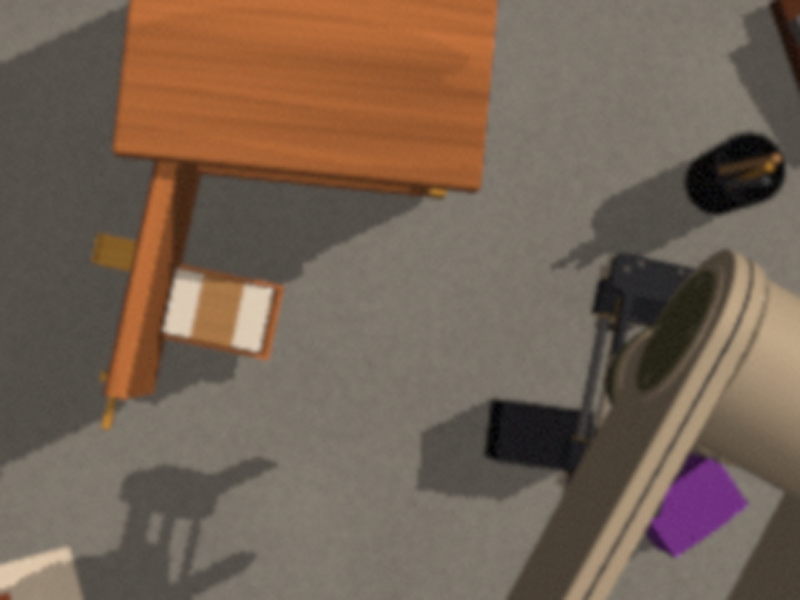

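The pile sits flat in the tray: its top is at 112 mm (40 mm floor + 72 mm), centred to about 2.5 mm. The door stands at 1.68 rad and the robot is clear.

```bash
python3 -c "from plant import *; print(close_job())"
```

```text
the job is handed in; nothing more can be done
None
```

The job is handed in at about 18 s of the 72 s allowed: the door stands open at about 1.68 rad (just past square), the pile is flat on the tray's floor within the walls, and nothing I did touched the pen pot, the book or the mug.

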